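# Gauge the gap of a sprung clamp with a taper feeler

### The arm

A 6-joint arm with a two-finger parallel gripper is mounted at the origin on a cart in front of the work surface, level with it; the furniture and walls round the work are solid. World frame = base frame: x ahead of the robot, y to its left, z up, the work surface at z = 0. Lengths are in mm, angles in rad, forces in N, time in s.
With the tool pointing down it reaches from about 275 to 1000 mm from the base axis. Payload 8.4 kg.
Tool frame: the origin (TCP) lies between the finger pads; the fingertips stand r.tips_ahead ahead of it and the grasp point (between the pads) lies 6 mm ahead of it (r.tips_ahead is the distance from the TCP to the fingertips, in mm); z points along the fingers, y is the line along which they close (so a half turn about z gives the same grasp; the last joint's range is limited). The gripper opens to 85 mm and grips with 20 to 120 N. Pads are 22 mm wide; open, the fingers measure 114 mm over their backs; the gripper's body (76 mm by 85 mm) begins 54 mm behind the grasp point. The pads swing forward as they close: fully open they stand 13 mm farther back than shut.
Start: joints at [1.249, 0.353, 1.633, -0, 1.155, -0.002], TCP at [196.484, 593.315, 256.281] pointing down, gripper open.
Joint ranges: [-2.63, 2.63], [-0.92, 2.1], [0.06, 2.66], [-1.3, 4.44], [0, 2.69], [-3.02, 3.02]. Speed limits (rad/s): [2.22, 2.22, 2.79, 3.14, 3.14, 3.14].

### API

Orientations are given as [roll, pitch, yaw] about the fixed x, y, z axes, in that order (R = Rz(yaw) Ry(pitch) Rx(roll)).
In Python, from rig import r gives the robot as it stands.
- The arm moves only by the tool carry_out, never from a script. Its arguments are lists of equal length, an entry for each row: "delta_pos": the shift along the tool's x, y, z in m, a list of three; "rot": the turn, a rotation vector about the tool's x, y, z in degrees, a list of three. A call has 1 to 8 rows; each row is the pose to reach, as a shift and turn from the pose commanded when the call began, along the tool's axes at that moment; what a row does not reach only later rows make up. A row lasts 1/8 s, in which the tool goes at most 62.5 mm and 10.7 degrees, less where a joint would pass 70% of its speed; a pose out of reach is approached as far as the arm can. A call with a gripper value outside its range is refused whole. "claw" is the finger opening in m, from 0 to 0.0854, set as the call begins (left out, the last holds). The fingers move at their own pace and stop on an object; "grip_force" is the grip in N (left out, the last holds). Time passes only in rows, so rows that repeat a pose let the fingers close. It gives the time, the measured TCP pose, the force, the opening and the grip force at its end, in the units of the state.
- r.sense(): the state, without advancing time (a new reading comes with each control period).
- r.grab_frame(name): name is "scene" or "top" or "wrist"; returns the picture (400x640x3 uint8, blue, green, red); there is no depth.
- r.camera_info(name): a dict with "fx", "fy", "cx", "cy" (pixels), "pose" (4x4, takes a point from camera to world coordinates); the wrist camera has in their place "hand_eye" (4x4, takes a point from camera to tool coordinates, whose origin is the TCP and whose axes are the flange's). Camera axes: x right, y down, z forward; pixel columns grow to the right and rows downward; lengths in mm; the calibration is good to about 2 mm. A picture is of the moment at which its call begins: read the wrist's pose just before it. camera_info takes no time and is no camera call.
- r.sign_off(): hands the job in; it is judged then, once.
Trained networks look in the newest picture that a camera, given by its name, has taken for a name from the list of things; names that differ only in an ending like _2 or _b are one class to them, and where a whole thing is asked for, a point or a joint stands for the part that bears it (a point fixed in the world has none). Each returns a list of dicts, best first, with "p" (0 to 1); they miss things now and then, are a little off and sometimes report something else, mostly with a low value. They report only what shows in the picture. A call takes as long as a camera call.
- r.recognise(thing, camera): "box" ([left, top, right, bottom] in pixels, round what is visible of it).
- r.cut_out(thing, camera): "mask" (400x640 bool, what is visible of it) and "box" ([left, top, right, bottom] in pixels, round what is visible of it).
The state is a dict: "clock": time; "qpos": joint angles; "qvel": joint speeds; "joint_efforts": joint torques, N m; "eef_pos": TCP position; "tcp_rot": TCP orientation; "contact_force": force on the tool from outside, world axes, zero at the start; "wrist_torque": the same for the moment, N m; "opening": opening from 0.0 (shut) to 1.0 (fully open); "grasp_force": force on a finger pad.
Only numpy, scipy, OpenCV 4.12 (cv2) and the standard library are available. Lean on these libraries where they do the work, as an engineer would, in place of code of your own. Each camera call takes 0.05 s, during which the arm holds its last target. There are 200 camera calls.

### The job

Slide the clear guard on the small gap clamp fully open, then take the taper feeler by its grip and, keeping it flat on the clamp's base plate, slide its thin nose straight in between the two plates until it drags snugly: the sprung upper plate should just lift, by about a millimetre, and not be prised further. Leave the guard open and the objects nearby where they are. Finish while holding: keep the feeler gripped and still at that depth, do not let go of it or pull it out.

Things in the scene. Friction and masses are not known exactly. Their poses are not given: they have to be found in the camera images.
- fixture: Gap clamp, fixed: grey base plate 10 mm thick, x -60 to 62, y -105 to 45 mm; its top is the lower plate. Origin on the table under the middle of the upper plate's front edge; x points into the gap (the way the feeler goes in), z up. Apron in front (x < 0) where the feeler can lie. The guard crosses it at x = -14 mm in a flush slot (no step), 8 mm end stops at y = 33 and -103 mm.
- bridge: Two guide pins (6 mm, at x 28, y +-20 mm, 24 mm tall) carrying the sprung steel upper plate; axes as fixture. Origin: underside of the plate's front edge at rest. Gap at rest = this height less 10 mm, 3.6 to 5.2 mm, differs each time. Plate 8 mm thick, 56 mm wide, x 0 to 51 mm; front lip bevelled, so the feeler meets the full gap at x = 5 mm.
- jaw (a joint): Lift of the sprung upper plate from its rest, in m: 0 at rest, at most 0.006. It weighs 1.2 N and its springs add about 5 N per mm of lift.
- guard (a joint): Travel of the guard, m: 0 shut (in front of the gap), 0.07 fully open, along the fixture's -y (to the right, looking into the gap); about 1 N of friction, stays where left. A clear panel 58 mm wide, 9 mm thick at most, with an aluminium top bar, top 30 mm above the table.
- guard_knob (a point): Middle of the black upright knob on top of the guard, 12 mm across and 24 mm tall (30 to 54 mm above the table); moves with the guard.
- gauge_grip (a point): Centre of the taper feeler's black grip, 14 mm above its underside: 40 (x) x 12 (y) x 28 mm tall, lying on the table; x points to the nose, z up. Steel blade 16 mm wide from x = 20 to the nose at x = 85 mm. Underside flat, flush with the grip's; its top rises from 2 mm thick at the nose by 1 mm per 10 mm towards the grip. 65 to 105 g.
- gauge_nose (a point): The tip of the feeler's nose, 1 mm above its underside (85 mm ahead of the grip's centre); axes as those of the grip.
- light_source: Obstacle, fixed: lamp box 254 (x) x 160 (y) x 208 mm tall at the back left; origin at the middle of its underside. Its front corner stands close beyond the feeler's side of the clamp, so move back toward the robot before swinging past it.
- monitor: Obstacle, fixed: flat screen 550 mm wide (y), 455 mm tall, 170 mm deep over its foot, at the back right; origin at the middle of its underside. Swing past it with the arm drawn in.
- objective_can: Bystander: canister with a black screw lid, 45 mm across, 64 mm tall; origin at its underside. To be left alone.
- cover_glass_box: Bystander: small cover-glass box 33 x 33 x 19 mm; origin at its underside. To be left alone.
- tweezers: Bystander: steel tweezers 124 mm long (y), 11 mm wide, 10 mm tall, lying flat; origin at the underside. To be left alone.

How it is judged (in metres and radians):
On the way, in this order (a step that is already met when the one before it is completed fails the run):
1. the guard is fully open, the feeler still outside the gap (value of joint guard above 0.058 m and x of gauge_nose in the frame of fixture below 0 m), for 0.2 s.
2. the feeler, held in the fingers, has its nose in the gap, the upper plate still at rest (x of gauge_nose in the frame of fixture between 0.006 and 0.06 m and y of gauge_nose in the frame of fixture between -0.012 and 0.012 m and z of gauge_nose in the frame of fixture between 0.009 and 0.016 m and value of joint jaw below 0.0004 m and contact force between the fingers and gauge above 2 N), for 0.05 s.
At the end, for the whole second after the job is handed in: Guard over 58 mm open; feeler nose 12 to 62 mm into the gap, within 12 mm of its middle, flat on the lower plate (0.1 rad), straight (0.15 rad), pressing on both plates and lifting the upper by 0.3 to 2.2 mm; still gripped and at rest (value of joint guard above 0.058 m and value of joint jaw between 0.0003 and 0.0022 m and contact force between bridge and gauge above 1.5 N and contact force between fixture and gauge above 1 N and x of gauge_nose in the frame of fixture between 0.012 and 0.062 m and y of gauge_nose in the frame of fixture between -0.012 and 0.012 m and z of gauge_nose in the frame of fixture between 0.009 and 0.0135 m and angle between the x axis of gauge_nose and the x axis of fixture, either way round below 0.15 rad and angle between gauge_nose's own z axis and vertical below 0.1 rad and contact force between the fingers and gauge above 2 N and linear speed of gauge below 0.01 m/s); the arm keeps its last pose, push and grip.
It fails at once if the upper plate is prised up by more than 3.5 mm (value of joint jaw above 0.0035 m).
It fails at once if a bystander is moved by more than 25 mm (distance of any of objective_can, cover_glass_box, tweezers from where it was at the start of the episode above 0.025 m).
It also fails if it takes over 72 s, if anything falls off the work surface, if the arm or the gripper's body presses on something with over 40 N, if the wrist force passes 120 N, or if a joint passes its speed limit or range.

## Working session

There is one attempt and no reset: what is moved stays moved. The work goes in short steps, Python scripts to look and compute and a tool call to move; the robot and the scene stay as the last step left them, time stands still between calls to the robot, and variables do not carry over. Pictures are saved under pics/ and viewed, at most 10 in all, crops included, and the job is handed in when it is done.

Besides the shell and the picture viewer there is one more tool, called after "Emit:" as name(argument=value, ...) on one line, values as JSON. carry_out: Moves the arm, as the interface text tells. Its arguments: {"type":"object","properties":{"delta_pos":{"type":"array","items":{"type":"array","items":{"type":"number"}}},"rot":{"type":"array","items":{"type":"array","items":{"type":"number"}}},"claw":{"type":"number"},"grip_force":{"type":"number"}},"required":["delta_pos","rot"]}

```bash
mkdir -p pics; ls
cat > h.py <<'E'
import numpy as np,cv2
from rig import r
from scipy.spatial.transform import Rotation as R
def campose(n):
    c=r.camera_info(n)
    if n!='wrist': return c,np.array(c['pose'])
    s=r.sense();T=np.eye(4);T[:3,:3]=R.from_euler('xyz',s['tcp_rot']).as_matrix();T[:3,3]=s['eef_pos']
    return c,T@np.array(c['hand_eye'])
def p2w(uv,z,c,P):
    d=P[:3,:3]@np.array([(uv[0]-c['cx'])/c['fx'],(uv[1]-c['cy'])/c['fy'],1]);o=P[:3,3]
    return o+d*(z-o[2])/d[2]
def w2p(X,c,P):
    q=np.linalg.inv(P)@np.append(X,1);return np.array([q[0]/q[2]*c['fx']+c['cx'],q[1]/q[2]*c['fy']+c['cy']])
E
python3 - <<'E'
from h import *
np.set_printoptions(precision=1,suppress=True)
print(r.tips_ahead,r.sense())
for n in ['top','scene']:
    im=r.grab_frame(n);cv2.imwrite(f'pics/{n}0.png',im);c,P=campose(n);print(n,c)
    for t in ['fixture','bridge','guard','guard_knob','gauge_grip','objective_can','cover_glass_box','tweezers','light_source']:
        d=r.recognise(t,n)
        for k in d[:2]:
            b=k['box'];print(t,round(k['p'],2),np.round(b),p2w([(b[0]+b[2])/2,(b[1]+b[3])/2],15,c,P))
E
```

```text
pics
25.0 {'clock': 0.0, 'qpos': array([ 1.2,  0.4,  1.6, -0. ,  1.2, -0. ]), 'qvel': array([-0.,  0., -0.,  0., -0.,  0.]), 'joint_efforts': array([ -0. , -60.5, -34.2,  -0. ,   0. ,  -0. ]), 'eef_pos': array([196.3, 592.9, 255.6]), 'tcp_rot': array([-3.1,  0. ,  2.8]), 'contact_force': array([-0.4, -1.1, -1.2]), 'wrist_torque': array([-0.,  0., -0.]), 'grasp_force': 0.0, 'opening': 1.0021466662704843}
top {'fx': 476.07949503068147, 'fy': 476.07949503068147, 'cx': 317.36330843290335, 'cy': 194.20171091502718, 'pose': array([[   0. ,   -1. ,    0.1,  438.2],
       [  -1. ,   -0. ,   -0. ,   30.2],
       [   0. ,   -0.1,   -1. , 1319.5],
       [   0. ,    0. ,    0. ,    1. ]])}
fixture 0.8 [255. 131. 315. 187.] [611.1 116.7  15. ]
bridge 0.59 [256. 138. 282. 161.] [635.9 160.2  15. ]
guard 0.45 [269. 160. 284. 166.] [599.5 138.4  15. ]
guard_knob 0.54 [270. 162. 286. 165.] [597.4 135.4  15. ]
gauge_grip 0.59 [203. 201. 218. 237.] [441.  314.9  15. ]
objective_can 0.65 [351. 179. 366. 194.] [540.4 -87.9  15. ]
cover_glass_box 0.67 [395. 178. 410. 189.] [ 550.4 -208.5   15. ]
tweeze
[... 217 characters left out ...]
  [  -0.7,   -0.4,    0.6, -653.5],
       [   0. ,   -0.9,   -0.5,  661.5],
       [   0. ,    0. ,    0. ,    1. ]])}
fixture 0.66 [282. 182. 335. 203.] [604.5 102.2  15. ]
bridge 0.5 [298. 177. 310. 190.] [640.5 159.1  15. ]
guard 0.65 [290. 179. 307. 190.] [620.8 168.5  15. ]
guard_knob 0.59 [295. 179. 302. 189.] [623.9 172.   15. ]
gauge_grip 0.47 [229. 185. 247. 197.] [436.6 289.   15. ]
objective_can 0.54 [331. 204. 344. 225.] [562.7 -62.3  15. ]
objective_can 0.52 [296. 177. 312. 186.] [653.1 172.2  15. ]
cover_glass_box 0.46 [369. 232. 383. 244.] [ 544.5 -223.1   15. ]
tweezers 0.54 [250. 206. 262. 226.] [376.1 119.4  15. ]
light_source 0.64 [332. 203. 341. 224.] [564.9 -56.5  15. ]
```

```bash
python3 -c "
import cv2
a=cv2.imread('pics/top0.png');cv2.imwrite('pics/t1.png',cv2.resize(a[100:260,180:420],None,fx=3.3,fy=3.3,interpolation=cv2.INTER_CUBIC))"
```

```text
(no output)
```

View pics/t1.png

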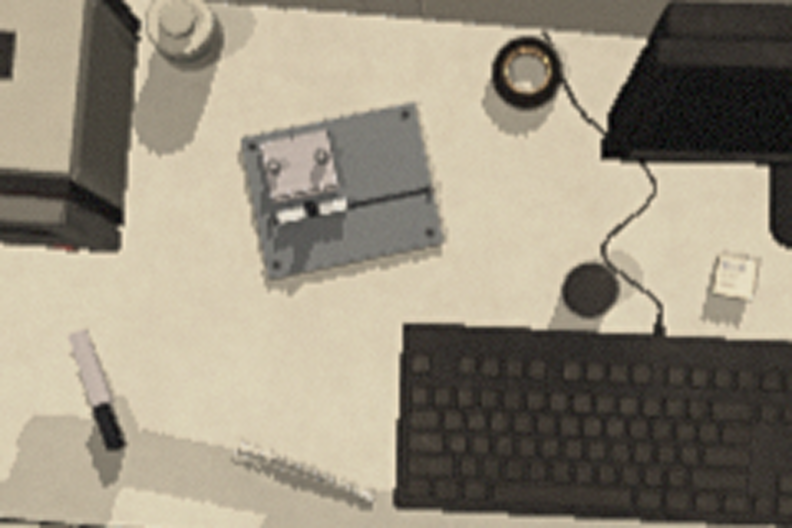

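The top view shows the clamp with plate corners at about crop (242,138), (415,103), (440,245), (268,285), the knob at (312,208), the feeler grip at (108,427) with its nose at (78,333), and the tweezers near (305,475).

```bash
cat >> h.py <<'E'
def fit2(L,W):
    L=np.array(L,float);W=np.array(W)[:,:2];a=L.mean(0);b=W.mean(0);H=(L-a).T@(W-b)
    t=np.arctan2(H[0,1]-H[1,0],H[0,0]+H[1,1]);M=np.array([[np.cos(t),-np.sin(t)],[np.sin(t),np.cos(t)]])
    o=b-M@a;return t,o,np.abs((M@L.T).T+o-W).max()
E
python3 - <<'E'
from h import *
np.set_printoptions(precision=2,suppress=True)
c,P=campose('top')
f=lambda u,v,z:p2w([u/3.3+180,v/3.3+100],z,c,P)
W=[f(*p,10) for p in [(242,138),(415,103),(440,245),(268,285)]]
print(fit2([(62,45),(62,-105),(-60,-105),(-60,45)],W))
print('knob',f(312,208,50))
g=f(108,427,25);n=f(78,333,1);print('grip',g,n,np.arctan2(*(n-g)[[1,0]]),np.linalg.norm((n-g)[:2]))
print('tw',f(235,452,8),f(370,500,8),'lamp',f(122,245,0), 'lamptop',f(122,225,208))
print(r.camera_info('wrist'),r.sense()['tcp_rot'])
E
```

```text
(np.float64(0.2239463904128627), array([605.61, 149.86]), np.float64(3.0232029498901056))
knob [594.69 141.5   50.  ]
grip [413.05 305.83  25.  ] [490.61 338.93   1.  ] 0.4033389666348614 84.32095568281225
tw [394.46 203.3    8.  ] [357.36  90.1    8.  ] lamp [565.68 304.93   0.  ] lamptop [559.84 262.13 208.  ]
{'fx': 319.1375561388404, 'fy': 319.1375561388404, 'cx': 319.194515277914, 'cy': 201.45431231212788, 'hand_eye': array([[   0.  ,   -0.96,   -0.29,   74.52],
       [   1.  ,   -0.  ,    0.  ,    0.39],
       [  -0.  ,   -0.29,    0.96, -117.39],
       [   0.  ,    0.  ,    0.  ,    1.  ]])} [-3.14 -0.    2.82]
```

```bash
cat >> h.py <<'E'
def delta(pos,yaw,tilt=0):
    s=r.sense();A=R.from_euler('xyz',s['tcp_rot']);B=R.from_euler('xyz',[np.pi,0,yaw])
    print('dpos mm',np.round(A.inv().apply(np.array(pos)-s['eef_pos']),1),'rot deg',np.round((A.inv()*B).as_rotvec(degrees=True),2),'t',s['clock'])
E
python3 -c "
from h import *
delta([480,190,200],-2.918)"
```

```text
dpos mm [-395.9 -293.7   56.3] rot deg [ -0.    -0.   -31.13] t 1.0
```

Emit:
carry_out(delta_pos=[[-0.05, -0.037, 0.0], [-0.1, -0.074, 0.0], [-0.15, -0.111, 0.01], [-0.2, -0.148, 0.02], [-0.25, -0.185, 0.03], [-0.3, -0.222, 0.04], [-0.35, -0.26, 0.05], [-0.396, -0.294, 0.056]], rot=[[0, 0, -4], [0, 0, -8], [0, 0, -12], [0, 0, -16], [0, 0, -20], [0, 0, -24], [0, 0, -28], [0, 0, -31.1]], claw=0.0)

```text
clock: 2.0
eef_pos: [480.9, 187.9, 200.1]
tcp_rot: [3.141, 0.0, -2.917]
contact_force: [0.9, 0.5, -0.1]
opening: -0.003
grasp_force: 0.0
```

Run:
```python
from h import *
np.set_printoptions(precision=2,suppress=True)
c,P=campose('wrist');im=r.grab_frame('wrist');cv2.imwrite('pics/w1.png',im);np.savez('w1.npz',P=P)
print(r.sense())
for t in ['guard_knob','gauge_grip','gauge_nose','bridge','fixture']:
    for k in r.recognise(t,'wrist')[:2]: print(t,k['p'],k['box'])
```

```text
{'clock': 2.05, 'qpos': array([ 0.36,  0.25,  1.92, -0.  ,  0.97, -1.43]), 'qvel': array([ 0.09, -0.02,  0.01,  0.02,  0.02,  0.24]), 'joint_efforts': array([ 10.23, -53.1 , -26.74,   2.53,   0.91,   1.11]), 'eef_pos': array([484.16, 183.02, 199.64]), 'tcp_rot': array([-3.14,  0.  , -2.92]), 'contact_force': array([ 4.35, -3.92, -0.83]), 'wrist_torque': array([-0.15, -0.11, -0.01]), 'grasp_force': 0.0, 'opening': 0.0033936932141411472}
guard_knob 0.74 [228.2, 276.1, 280.6, 296.2]
gauge_grip 0.77 [449.2, 125.6, 474.9, 222.6]
gauge_nose 0.78 [447.5, 124.1, 472.4, 225.0]
bridge 0.45 [255.9, 291.2, 278.7, 299.6]
fixture 0.97 [158.5, 235.4, 303.0, 323.8]
fixture 0.32 [0.0, 151.9, 69.6, 211.2]
```

View pics/w1.png

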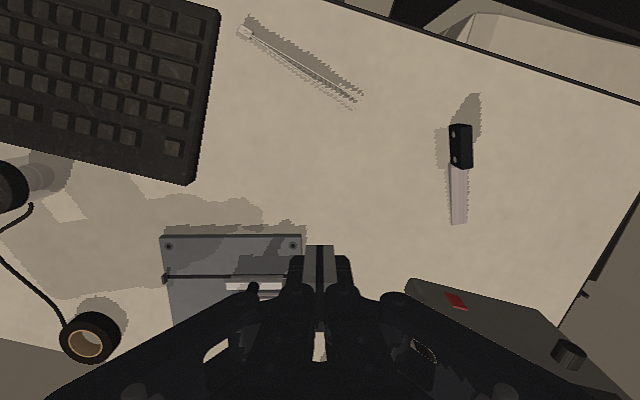

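The wrist view shows the clamp's front corners at about (160,236) and (306,233), the knob near (253,286), and the feeler with its grip at (460,147) and its nose tip at (459,224).

Run:
```python
from h import *
np.set_printoptions(precision=1,suppress=True)
c=r.camera_info('wrist');P=np.load('w1.npz')['P']
a=p2w([161,236],10,c,P);b=p2w([306,233.5],10,c,P)
print(a,b,fit2([(-60,-105),(-60,45)],[a,b]))
print('knob',p2w([253,284],54,c,P),p2w([253,291],40,c,P))
n=p2w([459,224],1,c,P);print('nose',n)
im=cv2.imread('pics/w1.png')
for t in ['gauge_grip','guard_knob']:
    k=r.cut_out(t,'wrist')[0]; m=k['mask'];ys,xs=np.nonzero(m);print(t,k['p'],k['box'])
for q in [(450,125),(471,125),(472,167),(450,167)]: print(p2w(q,28,c,P))
delta([600,180,100],-2.918)
```

```text
[574.   40.4  10. ] [537.6 187.2  10. ] (np.float64(0.24334256382674388), array([606.8, 157.4]), np.float64(0.5857892311182837))
knob [580.2 147.2  54. ] [597.2 147.3  40. ]
nose [494.6 343.6   1. ]
gauge_grip 0.81 [446.7, 122.1, 472.5, 226.2]
guard_knob 0.57 [225.8, 276.4, 283.2, 295.1]
[400.4 288.5  28. ]
[396.3 306.6  28. ]
[431.5 321.   28. ]
[436.1 301.3  28. ]
dpos mm [-115.2  -37.4  100.5] rot deg [0.  0.  0.1] t 2.4
```

Run:
```python
from h import *
np.set_printoptions(precision=1,suppress=True)
c,P=campose('wrist');im=r.grab_frame('wrist');np.savez('w2.npz',P=P);cv2.imwrite('pics/w2.png',im)
a=cv2.resize(im[215:330,145:345],None,fx=4,fy=4,interpolation=cv2.INTER_CUBIC)
b=cv2.resize(im[110:240,420:500],None,fx=3.5,fy=3.5,interpolation=cv2.INTER_CUBIC)
cv=np.zeros((600,800,3),np.uint8);cv[:460,:]=a
cv2.imwrite('pics/w2a.png',cv[:460]);cv2.imwrite('pics/w2b.png',b)
print(r.sense()['eef_pos'])
```

```text
[479.4 190.9 200.5]
```

View pics/w2a.png

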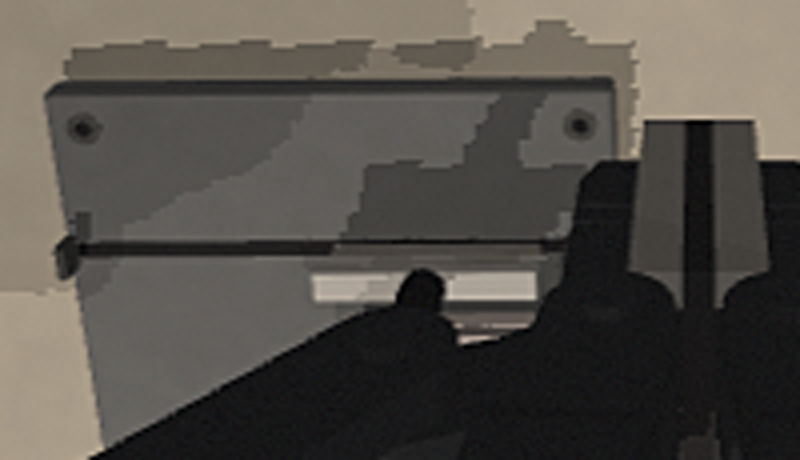

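View pics/w2b.png

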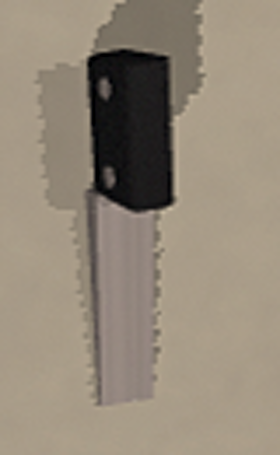

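The crops show the clamp's front top edge from about crop (50,97) to (613,94), the guard bar from (312,287) to (537,287), and the blade corners at (98,404), (152,399), (100,195) and (157,210).

Run:
```python
from h import *
np.set_printoptions(precision=1,suppress=True)
c=r.camera_info('wrist');P=np.load('w2.npz')['P']
A=lambda u,v,z:p2w([u/4+145-.4,v/4+215-.4],z,c,P)
B=lambda u,v,z:p2w([u/3.5+420-.4,v/3.5+110-.4],z,c,P)
print(fit2([(-60,-105),(-60,45)],[A(50,97,10),A(613,94,10)]))
print(A(50,97,10),A(613,94,10),'bar',A(312,287,30),A(537,287,30),'knobtop',A(421,280,54))
print('screws',A(83,129,10),A(580,126,10))
W=[B(98,404,2),B(152,399,2),B(157,208,8.5),B(100,195,8.5)]
print(np.array(W),fit2([(85,-8),(85,8),(20,8),(20,-8)],W),fit2([(85,-8),(85,8)],W[:2]))
```

```text
(np.float64(0.22998715553047602), array([611.5, 154. ]), np.float64(1.3216516400321723))
[576.7  39.4  10. ] [543.1 182.9  10. ] bar [604.1 117.9  30. ] [591.3 174.2  30. ] knobtop [580.1 147.3  54. ]
screws [584.   48.6  10. ] [554.  176.2  10. ]
[[496.7 334.8   2. ]
 [491.5 350.1   2. ]
 [435.2 327.7   8.5]
 [435.2 310.8   8.5]] (np.float64(0.36259350803366813), array([415.6, 312.2]), np.float64(3.758765466426894)) (np.float64(0.32418040674037496), array([413.5, 315.4]), np.float64(0.1072787161128872))
```

```bash
python3 -c "
from h import *
delta([587,182,62],-2.914)"
```

```text
dpos mm [-102.9  -32.6  138.5] rot deg [ 0.01  0.01 -0.17] t 2.45
```

Emit:
carry_out(delta_pos=[[-0.03, -0.01, 0.03], [-0.06, -0.02, 0.07], [-0.09, -0.03, 0.11], [-0.103, -0.033, 0.138], [-0.103, -0.033, 0.138], [-0.103, -0.033, 0.138]], rot=[[0, 0, -0.2], [0, 0, -0.2], [0, 0, -0.2], [0, 0, -0.2], [0, 0, -0.2], [0, 0, -0.2]])

```text
clock: 3.2
eef_pos: [587.3, 181.1, 63.1]
tcp_rot: [3.142, 0.0, -2.914]
contact_force: [-0.7, -1.1, 0.7]
opening: 0.002
grasp_force: 0.0
```

Run:
```python
from h import *
c,P=campose('wrist');im=r.grab_frame('wrist');cv2.imwrite('pics/w3.png',im);np.savez('w3.npz',P=P);print(r.sense())
```

```text
{'clock': 3.25, 'qpos': array([ 2.96491369e-01,  5.69884272e-01,  1.78674960e+00,  9.11811850e-05,
        7.83757060e-01, -1.50176848e+00]), 'qvel': array([-4.96256715e-03, -9.76585614e-03,  5.45987490e-05, -1.79647877e-03,
       -3.92514984e-03, -2.34054061e-03]), 'joint_efforts': array([-6.54819002e-02, -6.41220331e+01, -2.43113798e+01, -2.58481828e-03,
        1.22485039e-02,  3.84912884e-03]), 'eef_pos': array([587.60390797, 181.10048102,  63.59565869]), 'tcp_rot': array([ 3.14144547e+00,  1.19441053e-03, -2.91419376e+00]), 'contact_force': array([-0.41729138, -0.38037821,  0.75035216]), 'wrist_torque': array([0.00398271, 0.03828247, 0.0267987 ]), 'grasp_force': 0.0, 'opening': 0.002570683114908168}
```

View pics/w3.png

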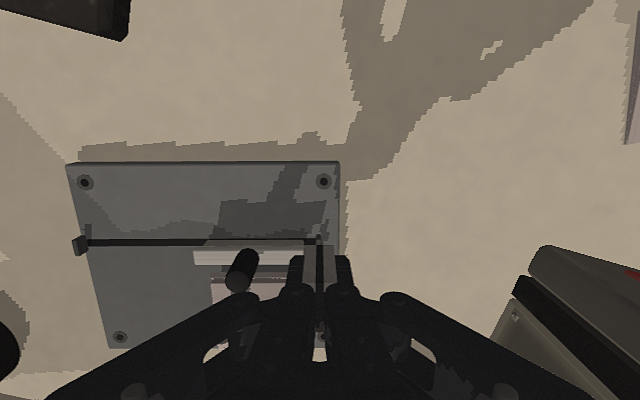

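The view shows the plate's front corners at about (67,165) and (340,163), the knob from its base (247,254) to its top (234,287), and the bar's left end at (193,257).

Run:
```python
from h import *
np.set_printoptions(precision=1,suppress=True)
c=r.camera_info('wrist');P=np.load('w3.npz')['P'];f=lambda u,v,z:p2w([u,v],z,c,P)
print(fit2([(-60,-105),(-60,45)],[f(67,164.5,10),f(340,163,10)]),f(67,165,10),f(340,163,10))
print('knob top',f(233,284,54),'mid',f(241,270,42),'barend',f(193,257,30),'tips',w2p([587.6,181.1,38],c,P))
delta([587,182,62],-2.914)
```

```text
(np.float64(0.23306006334516519), array([610.7, 153.8]), np.float64(1.3511267275753198)) [576.5  39.1  10. ] [542.2 182.4  10. ]
knob top [599.3 144.2  54. ] mid [598.8 145.   42. ] barend [604.2 117.7  30. ] tips [318.7 261. ]
dpos mm [0.4 1.  1.6] rot deg [ 0.   0.1 -0. ] t 3.25
```

Emit:
carry_out(delta_pos=[[-0.002, -0.011, 0.001], [-0.003, -0.022, 0.001], [-0.003, -0.033, 0.001], [-0.003, -0.045, 0.001], [-0.003, -0.057, 0.001], [-0.003, -0.069, 0.001], [-0.003, -0.08, 0.001], [-0.003, -0.086, 0.001]], rot=[[0, 0, 0], [0, 0, 0], [0, 0, 0], [0, 0, 0], [0, 0, 0], [0, 0, 0], [0, 0, 0], [0, 0, 0]])

```text
clock: 4.25
eef_pos: [609.8, 98.0, 61.3]
tcp_rot: [3.139, -0.0, -2.917]
contact_force: [-5.4, 26.6, 2.1]
opening: 0.001
grasp_force: 13.5
```

Emit:
carry_out(delta_pos=[[0, -0.002, 0], [0, -0.004, 0], [0, -0.006, 0], [0, -0.007, 0]], rot=[[0, 0, 0], [0, 0, 0], [0, 0, 0], [0, 0, 0]])

```text
clock: 4.75
eef_pos: [610.1, 96.8, 61.4]
tcp_rot: [3.132, -0.001, -2.918]
contact_force: [-8.4, 43.6, 3.2]
opening: 0.001
grasp_force: 22.5
```

Emit:
carry_out(delta_pos=[[0, 0.012, 0], [0, 0.03, -0.01], [0, 0.04, -0.05], [0.02, 0.07, -0.09], [0.05, 0.09, -0.09], [0.05, 0.09, -0.09], [0.05, 0.09, -0.09]], rot=[[0, 0, 0], [0, 0, 0], [0, 0, 0], [0, 0, 0], [0, 0, 0], [0, 0, 0], [0, 0, 0]], claw=0.05)

```text
clock: 5.62
eef_pos: [543.2, 166.6, 151.4]
tcp_rot: [-3.141, 0.001, -2.915]
contact_force: [0.5, 0.4, -0.1]
opening: 0.587
grasp_force: 0.0
```

Run:
```python
from h import *
c,P=campose('wrist');im=r.grab_frame('wrist');cv2.imwrite('pics/w4.png',im);np.savez('w4.npz',P=P);print(r.sense()['eef_pos'])
```

```text
[543.41971693 166.5066801  151.25438889]
```

View pics/w4.png

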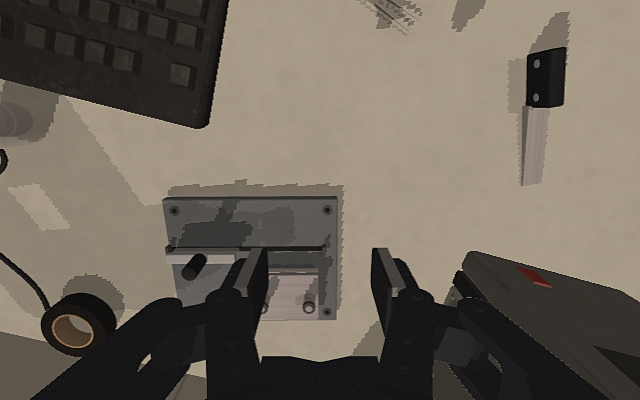

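The guard now sits at its right end: bar left end (165,258), knob at (194,266). The plate's left corners are at (341,200) and (336,320), and the feeler's nose is at about (531,184).

Run:
```python
from h import *
np.set_printoptions(precision=1,suppress=True)
c=r.camera_info('wrist');P=np.load('w4.npz')['P'];f=lambda u,v,z:p2w([u,v],z,c,P)
W=[f(341.5,200,10),f(164,199.5,10),f(336.5,319.5,10)]
print(np.array(W),fit2([(-60,45),(-60,-105),(62,45)],W))
print('knob',f(194,267,42),'upper plate edge',f(318,268,22),'nose',f(531,184.5,2))
delta([410,312,115],-2.78)
```

```text
[[542.7 186.1  10. ]
 [576.1  39.6  10. ]
 [659.7 210.8  10. ]] (np.float64(0.2228111750351587), array([610.6, 154.6]), np.float64(1.4717529107227563))
knob [614.   81.2  42. ] upper plate edge [603.5 179.7  22. ] nose [494.7 342.8   2. ]
dpos mm [ 97.4 171.7  36.2] rot deg [-0.   0.  -7.8] t 5.675
```

Emit:
carry_out(delta_pos=[[0.03, 0.03, 0.0], [0.06, 0.06, 0.0], [0.08, 0.1, 0.0], [0.097, 0.14, 0.02], [0.097, 0.172, 0.036], [0.097, 0.172, 0.036], [0.097, 0.172, 0.036]], rot=[[0, 0, -1], [0, 0, -3], [0, 0, -5], [0, 0, -7.8], [0, 0, -7.8], [0, 0, -7.8], [0, 0, -7.8]])

```text
clock: 6.55
eef_pos: [410.1, 312.2, 115.1]
tcp_rot: [-3.141, -0.0, -2.779]
contact_force: [-0.1, 0.6, -0.6]
opening: 0.589
grasp_force: 0.0
```

Run:
```python
from h import *
c,P=campose('wrist');im=r.grab_frame('wrist');cv2.imwrite('pics/w5.png',im);np.savez('w5.npz',P=P);print(r.sense()['eef_pos'])
```

```text
[410.22935431 311.99765779 115.37998737]
```

View pics/w5.png

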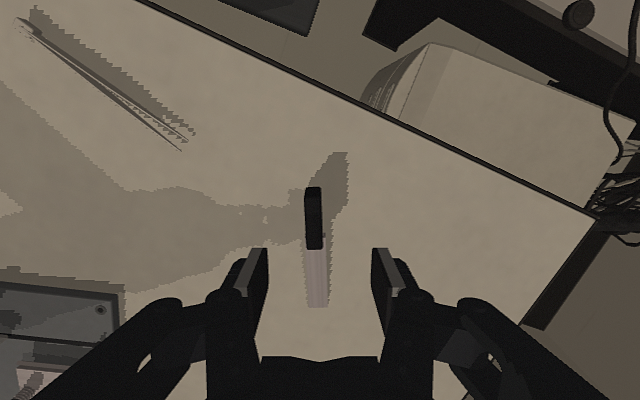

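The feeler lies between the open fingers: the grip top runs from (313,188) to about (314,247), and the nose edge is at (303–330,306).

Run:
```python
from h import *
np.set_printoptions(precision=1,suppress=True)
c=r.camera_info('wrist');P=np.load('w5.npz')['P'];f=lambda u,v,z:p2w([u,v],z,c,P)
n=f(316.5,306,2);b=f(313,188,28);m=f(314.5,240,28);print(n,b,m,np.linalg.norm((n-b)[:2]))
print(fit2([(85,0),(-20,0)],[n,b]))
t,o,e=fit2([(85,0),(-20,0)],[n,b])
delta([o[0],o[1],29],t-np.pi)
```

```text
[493.4 341.5   2. ] [392. 301.  28.] [426.7 315.1  28. ] 109.1957769405777
(np.float64(0.37950821907238574), array([412.5, 309.2]), np.float64(1.9486172753554456))
dpos mm [-1.2 -3.4 86.4] rot deg [-0.  0. -1.] t 6.6
```

Emit:
carry_out(delta_pos=[[-0.001, -0.002, 0.025], [-0.001, -0.003, 0.05], [-0.001, -0.003, 0.07], [-0.001, -0.003, 0.083], [-0.001, -0.003, 0.086], [-0.001, -0.003, 0.086]], rot=[[0, 0, -1], [0, 0, -1], [0, 0, -1], [0, 0, -1], [0, 0, -1], [0, 0, -1]])

```text
clock: 7.35
eef_pos: [411.9, 310.2, 29.7]
tcp_rot: [3.141, 0.001, -2.762]
contact_force: [0.4, 0.1, 0.7]
opening: 0.584
grasp_force: 0.0
```

Emit:
carry_out(delta_pos=[[0, 0, 0], [0, 0, 0], [0, 0, 0], [0, 0, 0], [0, 0, 0], [0, 0, 0]], rot=[[0, 0, 0], [0, 0, 0], [0, 0, 0], [0, 0, 0], [0, 0, 0], [0, 0, 0]], claw=0.0, grip_force=50)

```text
clock: 8.1
eef_pos: [411.7, 310.4, 29.9]
tcp_rot: [3.141, 0.001, -2.761]
contact_force: [-0.6, -0.8, 4.9]
opening: 0.121
grasp_force: 49.0
```

Emit:
carry_out(delta_pos=[[0, 0, -0.02], [0, 0, -0.04], [0, 0, -0.045], [0, 0, -0.045]], rot=[[0, 0, 0], [0, 0, 0], [0, 0, 0], [0, 0, 0]])

```text
clock: 8.6
eef_pos: [411.5, 310.3, 74.3]
tcp_rot: [3.141, 0.0, -2.761]
contact_force: [-0.2, -0.5, -0.8]
opening: 0.13
grasp_force: 48.7
```

```bash
python3 -c "
from h import *
delta([502,128,70],-2.9166)"
```

```text
dpos mm [ -16.4 -202.8    4.3] rot deg [0.01 0.03 8.89] t 8.6
```

Emit:
carry_out(delta_pos=[[0.02, -0.025, 0], [0.03, -0.06, 0], [0.03, -0.1, 0], [0.02, -0.14, 0], [0, -0.18, 0.002], [-0.016, -0.203, 0.004], [-0.016, -0.203, 0.004], [-0.016, -0.203, 0.004]], rot=[[0, 0, 0], [0, 0, 0], [0, 0, 2], [0, 0, 4], [0, 0, 7], [0, 0, 8.9], [0, 0, 8.9], [0, 0, 8.9]])

```text
clock: 9.6
eef_pos: [500.4, 127.6, 69.5]
tcp_rot: [3.142, -0.002, -2.917]
contact_force: [-0.6, 0.0, -1.2]
opening: 0.127
grasp_force: 48.8
```

Run:
```python
from h import *
c,P=campose('wrist');im=r.grab_frame('wrist');cv2.imwrite('pics/w6.png',im);np.savez('w6.npz',P=P);print(r.sense()['eef_pos'],r.sense()['tcp_rot'])
im=r.grab_frame('wrist')
```

```text
[500.33644041 127.87832901  69.6878685 ] [ 3.14152049e+00 -1.81157637e-03 -2.91612382e+00]
```

View pics/w6.png

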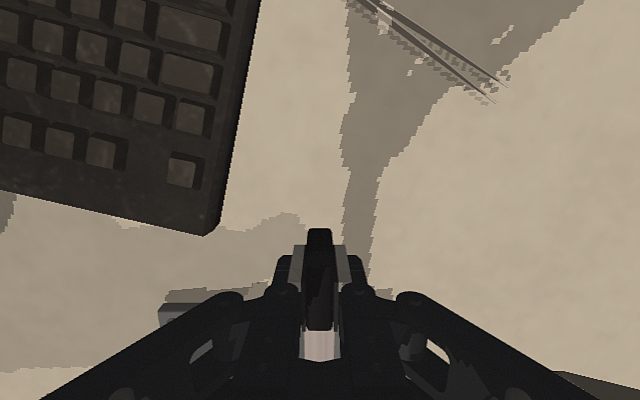

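The blade is centred between the fingers at column ~320, and the nose is hidden. The feeler is aligned, so I'll lower it towards the apron.

Emit:
carry_out(delta_pos=[[0, 0, 0.012], [0, 0, 0.022], [0, 0, 0.027], [0, 0, 0.029], [0, 0, 0.029], [0, 0, 0.029]], rot=[[0, 0, 0], [0, 0, 0], [0, 0, 0], [0, 0, 0], [0, 0, 0], [0, 0, 0]])

```text
clock: 10.45
eef_pos: [501.8, 127.7, 41.5]
tcp_rot: [3.142, 0.0, -2.917]
contact_force: [0.0, -0.3, -0.9]
opening: 0.127
grasp_force: 48.8
```

Emit:
carry_out(delta_pos=[[0, 0, 0.001], [0, 0, 0.001], [0, 0, 0.001]], rot=[[0, 0, 0], [0, 0, 0], [0, 0, 0]])

```text
clock: 10.82
eef_pos: [501.7, 127.6, 40.3]
tcp_rot: [-3.142, 0.0, -2.917]
contact_force: [0.5, 0.6, -1.9]
opening: 0.131
grasp_force: 48.8
```

Emit:
carry_out(delta_pos=[[0, 0, 0.001], [0, 0, 0.001], [0, 0, 0.001]], rot=[[0, 0, 0], [0, 0, 0], [0, 0, 0]])

```text
clock: 11.2
eef_pos: [501.7, 127.6, 39.6]
tcp_rot: [3.142, 0.0, -2.917]
contact_force: [-1.8, -0.4, 5.5]
opening: 0.131
grasp_force: 49.9
```

Run:
```python
from h import *
s=r.sense();print(s['eef_pos'],s['contact_force'],s['wrist_torque'])
for n in ['top','scene']:
    im=r.grab_frame(n);cv2.imwrite(f'pics/{n}7.png',im)
    for t in ['gauge_grip','bridge']:
        for k in r.recognise(t,n)[:1]:print(n,t,k)
a=cv2.imread('pics/top7.png')[120:220,225:335];b=cv2.imread('pics/scene7.png')[150:250,240:350]
cv2.imwrite('pics/c7.png',cv2.resize(np.hstack([a,b]),None,fx=3.6,fy=3.6,interpolation=cv2.INTER_CUBIC))
```

```text
[501.68412903 127.6384028   39.63520977] [-1.84147031 -0.44552648  5.54012522] [-0.0375517   0.11827626 -0.00085836]
top bridge {'box': [254.6, 138.7, 279.8, 162.4], 'p': 0.68}
scene gauge_grip {'box': [331.7, 204.1, 343.3, 226.4], 'p': 0.2}
scene bridge {'box': [297.6, 180.6, 313.2, 185.0], 'p': 0.47}
```

View pics/c7.png

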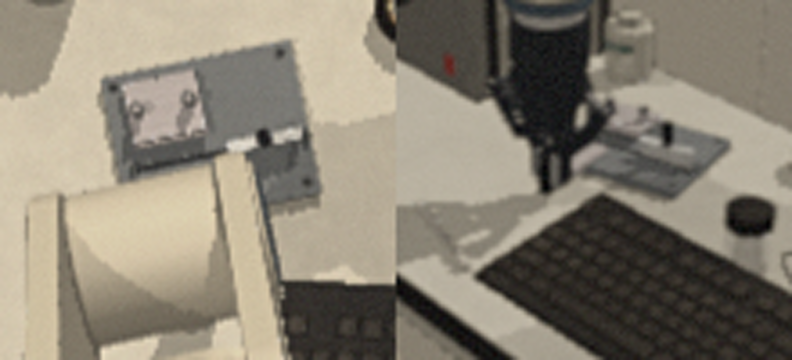

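The top view shows the guard fully right with the pins at crop (138,108) and (190,100). The scene view shows the feeler's nose on the apron, and the force shows it resting on the plate.

Run:
```python
from h import *
np.set_printoptions(precision=1,suppress=True)
c,P=campose('top')
y=.225;x=np.array([np.cos(y),np.sin(y)])
for z in (24,34):
    m=(p2w([138/3.6+225,108/3.6+120],z,c,P)+p2w([190/3.6+225,100/3.6+120],z,c,P))[:2]/2
    print(m-28*x)
```

```text
[609.3 149.6]
[607.8 148.6]
```

Emit:
carry_out(delta_pos=[[-0.004, 0, 0], [-0.008, 0, 0], [-0.012, 0, 0], [-0.016, 0, 0], [-0.02, 0, 0], [-0.024, 0, 0], [-0.024, 0, 0]], rot=[[0, 0, 0], [0, 0, 0], [0, 0, 0], [0, 0, 0], [0, 0, 0], [0, 0, 0], [0, 0, 0]])

```text
clock: 12.38
eef_pos: [524.4, 132.8, 39.8]
tcp_rot: [-3.142, -0.001, -2.917]
contact_force: [-5.5, -2.3, 10.8]
opening: 0.131
grasp_force: 50.5
```

Emit:
carry_out(delta_pos=[[0, 0, -0.0005], [-0.003, 0, -0.0005], [-0.006, 0, -0.0005], [-0.009, 0, -0.0005], [-0.012, 0, -0.0005], [-0.012, 0, -0.0005], [-0.012, 0, -0.0005]], rot=[[0, 0, 0], [0, 0, 0], [0, 0, 0], [0, 0, 0], [0, 0, 0], [0, 0, 0], [0, 0, 0]])

```text
clock: 13.25
eef_pos: [537.0, 135.7, 39.9]
tcp_rot: [3.142, 0.0, -2.917]
contact_force: [-1.8, -0.3, 4.3]
opening: 0.132
grasp_force: 49.5
```

Emit:
carry_out(delta_pos=[[-0.002, 0, 0], [-0.004, 0, 0], [-0.006, 0, 0], [-0.006, 0, 0]], rot=[[0, 0, 0], [0, 0, 0], [0, 0, 0], [0, 0, 0]])

```text
clock: 13.75
eef_pos: [542.1, 136.9, 39.9]
tcp_rot: [-3.142, -0.001, -2.917]
contact_force: [-3.7, -1.7, 8.0]
opening: 0.134
grasp_force: 50.1
```

Emit:
carry_out(delta_pos=[[-0.001, 0, 0], [-0.002, 0, 0], [-0.003, 0, 0], [-0.003, 0, 0], [-0.003, 0, 0]], rot=[[0, 0, 0], [0, 0, 0], [0, 0, 0], [0, 0, 0], [0, 0, 0]])

```text
clock: 14.38
eef_pos: [544.8, 137.5, 39.9]
tcp_rot: [-3.142, -0.001, -2.917]
contact_force: [-5.3, -1.3, 9.2]
opening: 0.129
grasp_force: 50.3
```

Emit:
carry_out(delta_pos=[[-0.001, 0, 0], [-0.002, 0, 0], [-0.003, 0, 0], [-0.003, 0, 0], [-0.003, 0, 0]], rot=[[0, 0, 0], [0, 0, 0], [0, 0, 0], [0, 0, 0], [0, 0, 0]])

```text
clock: 15.0
eef_pos: [547.7, 138.2, 39.9]
tcp_rot: [-3.142, -0.001, -2.917]
contact_force: [-5.5, -1.1, 8.7]
opening: 0.13
grasp_force: 50.3
```

Emit:
carry_out(delta_pos=[[0, 0, -0.0004], [-0.001, 0, -0.0004], [-0.002, 0, -0.0004], [-0.002, 0, -0.0004], [-0.002, 0, -0.0004]], rot=[[0, 0, 0], [0, 0, 0], [0, 0, 0], [0, 0, 0], [0, 0, 0]])

```text
clock: 15.62
eef_pos: [550.4, 138.8, 40.1]
tcp_rot: [-3.142, -0.0, -2.917]
contact_force: [-0.2, -0.7, 0.1]
opening: 0.129
grasp_force: 48.9
```

Emit:
carry_out(delta_pos=[[-0.001, 0, 0], [-0.002, 0, 0], [-0.003, 0, 0], [-0.003, 0, 0], [-0.003, 0, 0]], rot=[[0, 0, 0], [0, 0, 0], [0, 0, 0], [0, 0, 0], [0, 0, 0]])

```text
clock: 16.25
eef_pos: [553.3, 139.5, 40.2]
tcp_rot: [-3.142, -0.0, -2.917]
contact_force: [1.0, -0.6, -1.5]
opening: 0.135
grasp_force: 48.9
```

Emit:
carry_out(delta_pos=[[-0.001, 0, 0], [-0.002, 0, 0], [-0.003, 0, 0], [-0.003, 0, 0], [-0.003, 0, 0]], rot=[[0, 0, 0], [0, 0, 0], [0, 0, 0], [0, 0, 0], [0, 0, 0]])

```text
clock: 16.88
eef_pos: [556.2, 140.1, 40.1]
tcp_rot: [-3.142, -0.0, -2.917]
contact_force: [0.2, 0.0, -1.2]
opening: 0.128
grasp_force: 48.9
```

Emit:
carry_out(delta_pos=[[-0.001, 0, 0], [-0.002, 0, 0], [-0.002, 0, 0], [-0.002, 0, 0]], rot=[[0, 0, 0], [0, 0, 0], [0, 0, 0], [0, 0, 0]])

```text
clock: 17.38
eef_pos: [558.2, 140.6, 40.2]
tcp_rot: [-3.142, 0.0, -2.917]
contact_force: [-0.5, -0.1, -1.1]
opening: 0.132
grasp_force: 48.9
```

Emit:
carry_out(delta_pos=[[-0.001, 0, 0], [-0.002, 0, 0], [-0.002, 0, 0], [-0.002, 0, 0]], rot=[[0, 0, 0], [0, 0, 0], [0, 0, 0], [0, 0, 0]])

```text
clock: 17.88
eef_pos: [560.1, 141.0, 40.1]
tcp_rot: [-3.142, 0.0, -2.917]
contact_force: [0.6, 0.3, -1.5]
opening: 0.13
grasp_force: 48.8
```

Emit:
carry_out(delta_pos=[[-0.001, 0, 0], [-0.002, 0, 0], [-0.002, 0, 0], [-0.002, 0, 0]], rot=[[0, 0, 0], [0, 0, 0], [0, 0, 0], [0, 0, 0]])

```text
clock: 18.38
eef_pos: [561.8, 141.4, 40.1]
tcp_rot: [-3.142, -0.001, -2.917]
contact_force: [-1.7, -0.6, -0.9]
opening: 0.131
grasp_force: 48.8
```

Emit:
carry_out(delta_pos=[[-0.001, 0, 0], [-0.002, 0, 0], [-0.002, 0, 0], [-0.002, 0, 0]], rot=[[0, 0, 0], [0, 0, 0], [0, 0, 0], [0, 0, 0]])

```text
clock: 18.88
eef_pos: [563.9, 141.9, 40.1]
tcp_rot: [-3.142, -0.0, -2.917]
contact_force: [-2.6, -0.1, -1.2]
opening: 0.131
grasp_force: 48.8
```

Emit:
carry_out(delta_pos=[[-0.001, 0, 0], [-0.002, 0, 0], [-0.002, 0, 0], [-0.002, 0, 0]], rot=[[0, 0, 0], [0, 0, 0], [0, 0, 0], [0, 0, 0]])

```text
clock: 19.38
eef_pos: [565.8, 142.3, 40.1]
tcp_rot: [-3.142, -0.0, -2.917]
contact_force: [-4.2, -0.9, -1.3]
opening: 0.133
grasp_force: 48.8
```

Emit:
carry_out(delta_pos=[[-0.001, 0, 0], [-0.002, 0, 0], [-0.002, 0, 0], [-0.002, 0, 0]], rot=[[0, 0, 0], [0, 0, 0], [0, 0, 0], [0, 0, 0]])

```text
clock: 19.88
eef_pos: [567.8, 142.8, 40.1]
tcp_rot: [-3.142, -0.0, -2.917]
contact_force: [-4.4, -1.1, -0.8]
opening: 0.128
grasp_force: 48.8
```

Run:
```python
from h import *
s=r.sense();print(s['contact_force'],s['wrist_torque'],s['eef_pos'])
```

```text
[-4.4160504  -1.09516437 -0.76298992] [-0.16310613  0.77227565  0.01708385] [567.81912853 142.7665278   40.10883637]
```

Emit:
carry_out(delta_pos=[[-0.001, 0, 0], [-0.002, 0, 0], [-0.002, 0, 0], [-0.002, 0, 0], [-0.002, 0, 0], [-0.002, 0, 0], [-0.002, 0, 0], [-0.002, 0, 0]], rot=[[0, 0, 0], [0, 0, 0], [0, 0, 0], [0, 0, 0], [0, 0, 0], [0, 0, 0], [0, 0, 0], [0, 0, 0]])

```text
clock: 20.88
eef_pos: [569.5, 143.2, 40.1]
tcp_rot: [-3.142, -0.001, -2.917]
contact_force: [-5.7, -1.8, -2.0]
opening: 0.128
grasp_force: 48.8
```

Run:
```python
from h import *
c,P=campose('wrist');im=r.grab_frame('wrist')
s=r.sense();print(s['contact_force'],s['wrist_torque'],s['eef_pos'],np.abs(s['qvel']).max())
cv2.imwrite('pics/w8.png',im)
```

```text
[-5.16336741 -0.89615198 -2.19808306] [-0.21060569  0.80467055 -0.00111225] [569.56851227 143.17814185  40.09455033] 0.0009839595436158047
```

View pics/w8.png

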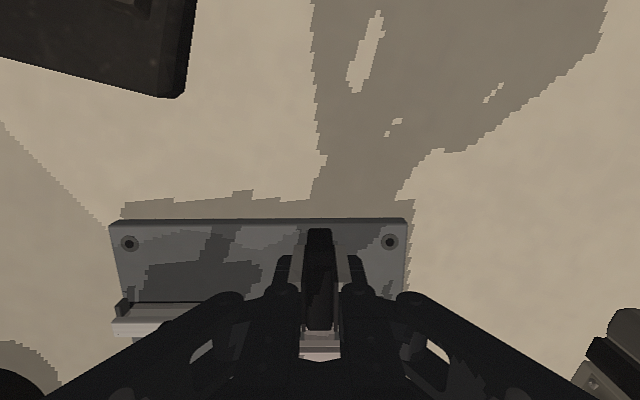

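The feeler sits straight and central in the gap (column 319, plate corners at 109 and 407, so y is about 0.7 mm). The guard is open at the left of the image, and the arm is at rest.

```bash
python3 -c "
from rig import r
print(r.sign_off())"
```

```text
the job is handed in; nothing more can be done
None
```

I handed the job in with the guard pushed fully open and the feeler still gripped, straight and still in the gap. I estimate the upper plate is lifted about 1 mm, judging from the drag force and depth rather than measuring it; no verdict came back.

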